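Snap the blue jaw into the jaw carrier

ROBOT

A 7-joint arm with a two-finger parallel gripper is mounted at the origin on the work surface. World frame = base frame: x ahead of the robot, y to its left, z up, the work surface at z = 0. Lengths are in mm, angles in rad, forces in N, time in s.
With the tool pointing down it reaches from about 400 to 875 mm from the base axis. Payload 6.5 kg.
Tool frame: the origin (TCP) lies between the finger pads; the fingertips stand 11 mm ahead of it and the grasp point (between the pads) lies 8 mm behind it; z points along the fingers, y is the direction in which the jaws open and shut (so a half turn about z gives the same grasp; the last joint's range is limited). The gripper opens to 85 mm and grips with 20 to 120 N. Pads are 22 mm wide; open, the fingers measure 114 mm over their backs; the gripper's body (76 mm by 85 mm) begins 54 mm behind the grasp point. The pads swing forward as they close: fully open they stand 13 mm farther back than shut.
Start: joints at [-1.247, 0.536, -0.004, 1.538, 0.003, 1.067, -0.071], TCP at [246.997, 601.234, 242.29] pointing down, gripper open.
Joint ranges: [-2.7, 2.7], [-0.37, 2.16], [-1.27, 1.26], [0.24, 2.4], [-1.31, 4.45], [0.19, 1.91], [-2.76, 2.76]. Speed limits (rad/s): [2.39, 2.39, 3.14, 3.14, 3.14, 3.14, 3.14].

INTERFACE

Orientations are given as a rotation vector (axis times angle).
In Python, from station import r, imaging gives the robot as it stands. The module is installed in compiled form; this text tells all that it offers.
- The arm moves only by the tool arm_command, never from a script. Its argument "commands" is a list that holds one entry, the list of rows, each a list of 4 numbers: the shift along the tool's x, y, z in m, then the turn about the tool's z in rad. In form: [[[dx, dy, dz, roll], ...]]. A call has 1 to 8 rows; each row shifts and turns the commanded pose from where the row before left it, along the tool's axes as they then stand; what a row does not reach is not made up. A row lasts 1/12 s, in which the tool goes at most 41.7 mm and 7.16 degrees, less where a joint would pass 70% of its speed; a pose out of reach is approached as far as the arm can. A call with a gripper value outside its range is refused whole. "fingers" is the opening, from 0 (shut) to 1 (fully open), set as the call begins (left out, the last holds). The fingers move at their own pace and stop on an object; the grip force is fixed at half the most. Time passes only in rows, so rows that do not move let the fingers close. It gives the time, the measured TCP pose, the force and the opening at its end, in the units of the state.
- r.get_obs(): the state, without advancing time (a new reading comes with each control period).
- imaging.capture(name): name is "side" or "top"; returns a dict with "color" (420x560x3 uint8, red, green, blue), "fx", "fy", "cx", "cy" (pixels), "rvec" (rotation vector, rad) and "tvec" (3), from world to camera coordinates, as OpenCV has them. Camera axes: x right, y down, z forward; pixel columns grow to the right and rows downward; lengths in mm; the calibration is good to about 2 mm. A picture is of the moment at which its call begins. There is no depth.
- r.finish_job(): hands the job in, once; it reports no verdict.
The state is a dict: "t": time; "joint_positions": joint angles; "dq": joint speeds; "effort": joint torques, N m; "tcp_pos": TCP position; "ee_rot": TCP orientation; "contact_force": force on the tool from outside, world axes, zero at the start; "ft_torque": the same for the moment, N m; "finger_gap": finger opening in mm.
Only numpy, scipy, OpenCV 4.12 (cv2) and the standard library are available. Lean on these libraries where they do the work, as an engineer would, in place of code of your own. Each camera call takes 0.05 s, during which the arm holds its last target.

TASK

Set the blue jaw down at the open, flared end of the green jaw carrier and slide it in under the steel lips, all the way to the end stop, so that its edge pushes the yellow spring catch aside and the catch clicks back behind it. Leave the red jaw where it is.

Things in the scene. Friction and masses are not known exactly. Their poses are not given: they have to be found in the camera images.
- blue_jaw_mid (a point): Loose blue jaw with copper top, 0.4-0.7 kg: foot 76 (x) x 56 (y) x 12 mm high; centred on it a block 44 (x) x 32 (y), its top 64 mm above the underside. Point: on the middle axis, 32 mm above the underside; z up, x along the foot. Stands on the table left or right of the carrier (varies). Grip the block across y, over 24 mm above the underside. Fits the carrier either way round, x along carrier x.
- red_jaw_mid (a point): The other jaw, of the same shape and size and with the same point, but red: a bystander that stands on the table on the other side of the carrier and must stay where it is.
- carrier: Green, fixed. Origin on the table; +x = slide-in direction, +y left of it. mm: plate x -150..125, y +-75, top z 12. Channel y +-30, walls to z 27, from x -45 to end stop at x 111. Flared mouth, y +-60 at x -97, open above: set the jaw down here, centre x -100, y 0. Lips (x > -30, top z 31) leave a slot y +-22: the jaw must slide in along +x (4-10 N), fingers above z 31. Home: jaw centre x 73, y 0.
- catch (a joint): Yellow spring leaf at the carrier's +y side, 65 mm long, 10 mm high, pivot at carrier x -30, y 40 mm. Value in rad: 0 at rest, its free end at x 30 mm standing about 17 mm into the channel; a passing jaw foot swings it out to about 0.2 (limit 0.5); it springs back to 0 behind the foot's rear edge once the jaw's centre is past about x 70 mm.
Things that resemble listed ones, but are neither listed nor needed, are in the scene too. Of the things that look like the part that bears blue_jaw_mid, take the one that is nearest to the robot's base at the start.

How it is judged (in metres and radians):
On the way:
1. the jaw, standing on the carrier, pushes the catch aside as it slides in (value of joint catch above 0.08 rad and x of blue_jaw_mid in the frame of carrier between -0.06 and 0.074 m and z of blue_jaw_mid in the frame of carrier below 0.052 m), for 0.05 s.
At the end, for the whole second after the job is handed in: The blue jaw stands at rest in the carrier's channel, within 10 mm of the end stop and 8 mm of the middle, square to it within 0.15 rad and upright within 0.12 rad, with the catch sprung back behind it (below 0.05 rad); the red jaw is within 20 mm of where it stood (x of blue_jaw_mid in the frame of carrier above 0.063 m and y of blue_jaw_mid in the frame of carrier between -0.008 and 0.008 m and z of blue_jaw_mid in the frame of carrier below 0.05 m and angle between the x axis of blue_jaw_mid and the x axis of carrier, either way round below 0.15 rad and angle between blue_jaw_mid's own z axis and vertical below 0.12 rad and value of joint catch below 0.05 rad and linear speed of blue_jaw below 0.02 m/s and distance of red_jaw_mid from where it was at the start of the episode below 0.02 m); the robot touches nothing.
It fails at once if the red jaw is moved by more than 30 mm (distance of red_jaw_mid from where it was at the start of the episode above 0.03 m).
It also fails if it takes over 48 s, if anything falls off the work surface, if the arm or the gripper's body presses on something with over 40 N, if the wrist force passes 120 N, or if a joint passes its speed limit or range.

## Working session

There is one attempt and no reset: what is moved stays moved. The work goes in short steps, Python scripts to look and compute and a tool call to move; the robot and the scene stay as the last step left them, time stands still between calls to the robot, and variables do not carry over. Pictures are saved under pics/ and viewed, and the job is handed in when it is done.

Besides the shell and the picture viewer there is one more tool, called as name(argument=value, ...), one argument or row to a line, values as JSON. arm_command: Moves the arm, as the interface text tells. Its arguments: {"type":"object","properties":{"commands":{"type":"array","items":{"type":"array","items":{"type":"array","items":{"type":"number"}}}},"fingers":{"type":"number"}},"required":["commands"]}

```bash
mkdir -p pics; cat > h.py <<'E'
from station import r, imaging
import numpy as np, cv2
def cap(n,f):
    d=imaging.capture(n); cv2.imwrite('pics/'+f,cv2.resize(d['color'][:,:,::-1],None,fx=1.4,fy=1.4,interpolation=cv2.INTER_CUBIC))
    np.save('pics/'+f+'.npy',d,allow_pickle=True); return d
def load(f): return np.load('pics/'+f+'.npy',allow_pickle=True).item()
def K(d): return np.array([[d['fx'],0,d['cx']],[0,d['fy'],d['cy']],[0,0,1.]])
def back(d,uv,z):
    R,_=cv2.Rodrigues(np.array(d['rvec'],float)); t=np.array(d['tvec'],float).reshape(3)
    c=-R.T@t; v=R.T@np.linalg.inv(K(d))@np.array([uv[0],uv[1],1.]); return c+v*(z-c[2])/v[2]
def proj(d,P):
    return cv2.projectPoints(np.array(P,float).reshape(-1,1,3),np.array(d['rvec'],float),np.array(d['tvec'],float),K(d),None)[0][:,0]
E
python3 - <<'E'
from h import *
cap('top','t0.png');cap('side','s0.png')
o=r.get_obs()
for k in o: print(k,np.round(o[k],3))
E
```

```text
t 0.1
joint_positions [-1.247  0.537 -0.004  1.539  0.003  1.067 -0.071]
dq [-0.002 -0.002  0.001 -0.002 -0.     0.001  0.001]
effort [ 3.0000e-03 -5.8456e+01  1.0520e+00 -2.5977e+01  1.3000e-02  5.0000e-03
 -0.0000e+00]
tcp_pos [246.808 600.725 241.508]
ee_rot [-6.080e-01 -3.082e+00  2.000e-03]
contact_force [ 0.767 -0.119  0.03 ]
ft_torque [ 0.014 -0.028 -0.011]
finger_gap 85.396
```

View pics/t0.png

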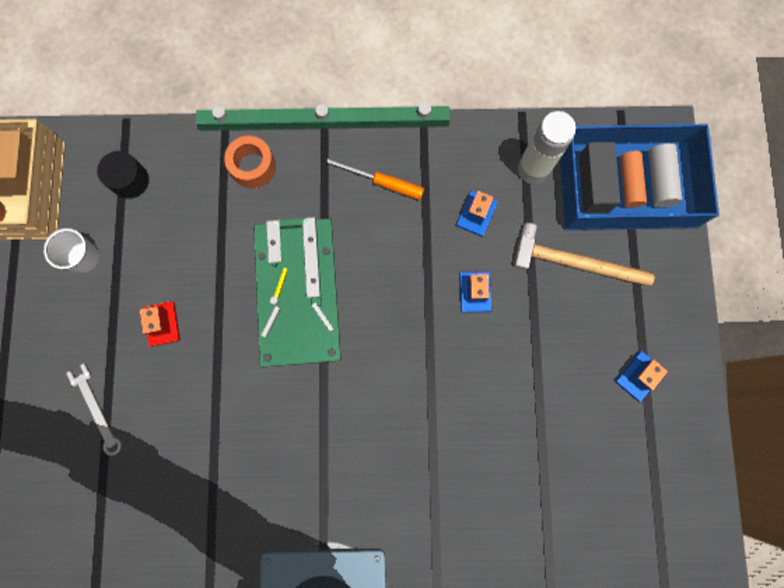

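View pics/s0.png

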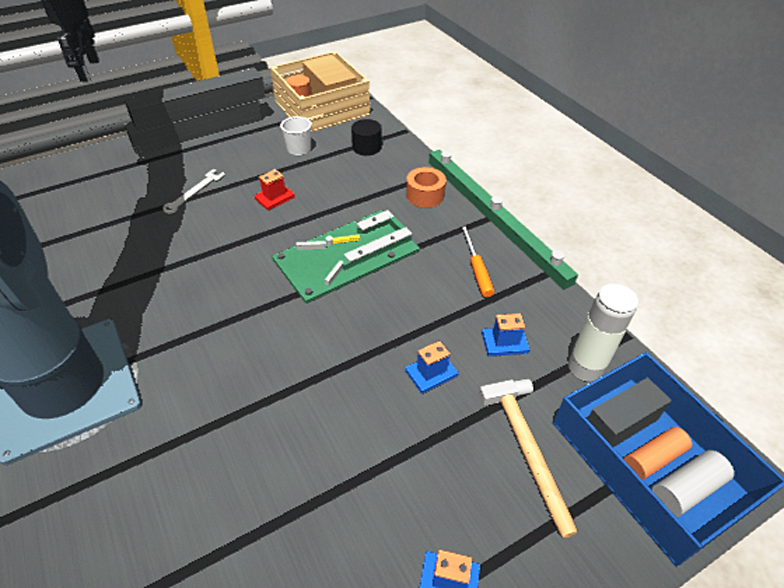

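The top view (pixels in the 1.4x picture) shows three blue jaws that could be the one I want: A (477,212), B (476,291) and C (641,375). The red jaw is at (160,323). The carrier is at (297,292), with its mouth toward the robot (bottom) and the catch at (280,285). Next I'll measure all of them and their distance to the base.

```bash
cat >> h.py <<'E'
from scipy.optimize import minimize
def box(x0,x1,y0,y1,z0,z1): return np.array([[x,y,z] for x in(x0,x1) for y in(y0,y1) for z in(z0,z1)],float)
JAW=[box(-38,38,-28,28,0,12),box(-22,22,-16,16,0,64)]
def T(p,P,z=0):
    c,s=np.cos(p[2]),np.sin(p[2]); return np.c_[p[0]+c*P[:,0]-s*P[:,1],p[1]+s*P[:,0]+c*P[:,1],P[:,2]+z]
def render(d,p,parts,z=0,S=4):
    m=np.zeros((420*S,560*S),np.uint8)
    for b in parts:
        q=proj(d,T(p,b,z)); h=cv2.convexHull(((q+.5)*S-.5).astype(np.float32)); cv2.fillConvexPoly(m,np.round(h*16).astype(np.int32),255,shift=4)
    return cv2.resize(m,(560,420),interpolation=cv2.INTER_AREA)/255.
def jawmask(d,col):
    h=cv2.cvtColor(d['color'],cv2.COLOR_RGB2HSV); H,S,V=[h[...,i].astype(int) for i in range(3)]
    cop=(H>=6)&(H<=16)&(S>70)&(V>60)
    b=((H>=100)&(H<=125)&(S>140)) if col=='blue' else (((H<=5)|(H>=174))&(S>150))
    return b|cop
def fit(ds,p0,col,z=0):
    items=[]
    for d in ds:
        c=proj(d,[[p0[0],p0[1],30+z]])[0]; M=jawmask(d,col).astype(float)
        w=np.zeros((420,560)); cv2.circle(w,(int(c[0]),int(c[1])),32,1,-1); items.append((d,M*w,w))
    f=lambda p:sum(np.abs((render(d,p,JAW,z)-M)*w).sum() for d,M,w in items)
    best=None
    for a in np.linspace(-1.4,1.4,8) if len(p0)<3 else [p0[2]]:
        s=minimize(f,[p0[0],p0[1],a],method='Nelder-Mead',options=dict(initial_simplex=[[p0[0],p0[1],a],[p0[0]+8,p0[1],a],[p0[0],p0[1]+8,a],[p0[0],p0[1],a+.2]],xatol=.05,fatol=.05))
        if best is None or s.fun<best.fun: best=s
    return best.x,best.fun,f
E
python3 - <<'E'
from h import *
t=load('t0.png');s=load('s0.png')
for n,uv,col in [('A',(482,203),'blue'),('B',(480,285),'blue'),('C',(652,375),'blue'),('red',(150,319),'red')]:
    g=back(t,np.array(uv)/1.4,64)[:2]
    for nm,ds in(('top',[t]),('both',[t,s])):
        if n=='C' and nm=='both': continue
        x,fv,_=fit(ds,g,col); print(n,nm,np.round(x,3),round(fv,1),'dist',np.hypot(*x[:2]).round())
for nm,uv,z in [('TL',(255,227),12),('TR',(329,220),12),('BL',(262,366),12),('BR',(340,358),12)]:
    print(nm,back(t,np.array(uv)/1.4,z).round(1))
c=t['color'][145:270,175:250][:,:,::-1]; c2=t['color'][120:290,300:480][:,:,::-1]
cv2.imwrite('pics/c1.png',cv2.resize(c,None,fx=4.7,fy=4.7,interpolation=cv2.INTER_CUBIC));cv2.imwrite('pics/c2.png',cv2.resize(c2,None,fx=3.5,fy=3.5,interpolation=cv2.INTER_CUBIC))
c=s['color'][140:220,190:305][:,:,::-1];cv2.imwrite('pics/c3.png',cv2.resize(c,None,fx=6,fy=6,interpolation=cv2.INTER_CUBIC))
E
```

```text
A top [ 7.24281e+02 -3.00173e+02 -4.34000e-01] 70.1 dist 784.0
A both [ 7.24794e+02 -2.99604e+02 -4.29000e-01] 295.1 dist 784.0
B top [ 5.68250e+02 -2.89665e+02 -1.90000e-02] 74.4 dist 638.0
B both [ 5.69700e+02 -2.88707e+02  2.00000e-03] 312.1 dist 639.0
C top [ 403.761 -589.131   -0.748] 69.4 dist 714.0
red top [5.18023e+02 3.05125e+02 1.96000e-01] 52.6 dist 601.0
red both [5.18526e+02 3.05663e+02 1.94000e-01] 154.0 dist 602.0
TL [701.1 130.4  12. ]
TR [712.5 -12.5  12. ]
BL [433.7 111.7  12. ]
BR [445.7 -32.8  12. ]
```

View pics/c1.png

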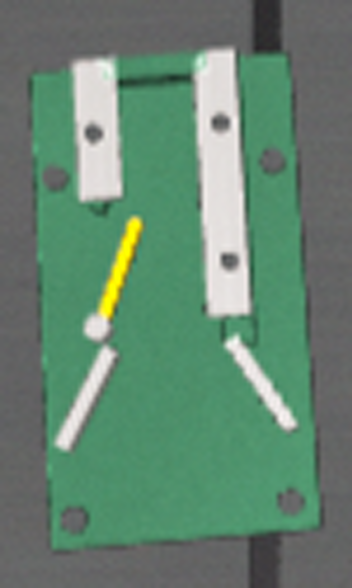

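View pics/c2.png

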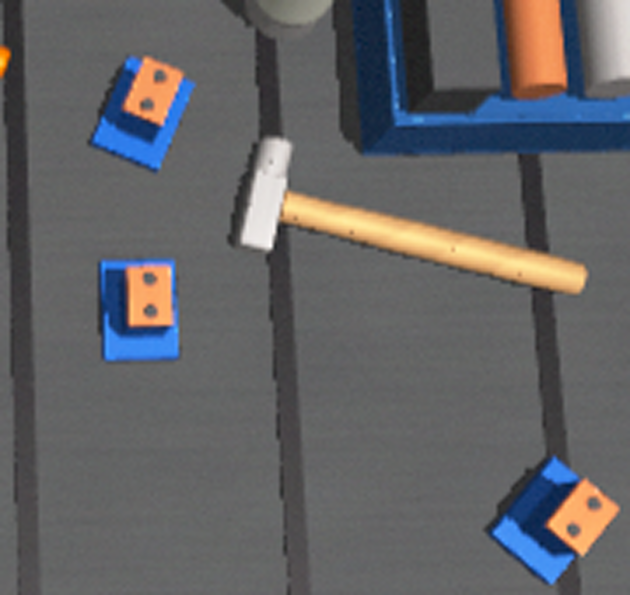

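View pics/c3.png

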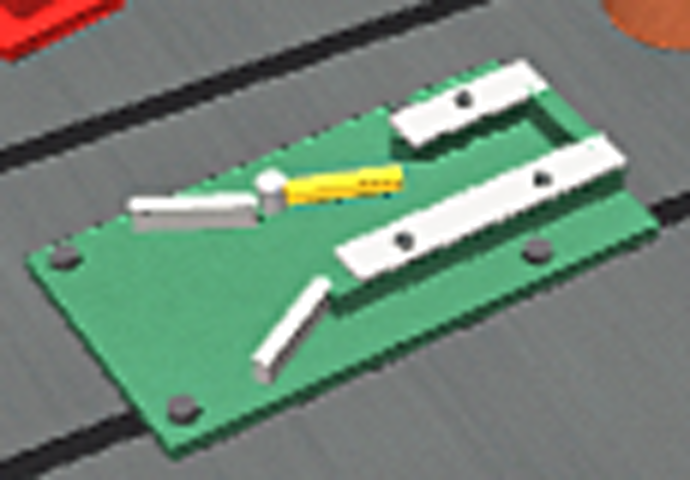

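B (476,291) is nearest at 639 mm, against 784 for A and 714 for C. The crop shows it upright, square to the table and clear of the hammer, so I choose B. Next I'll fit the carrier.

```bash
cat >> h.py <<'E'
PLATE=[box(-150,125,-75,75,0,12),box(80,125,-45,45,12,29)]
def cmask(d,ctr):
    h=cv2.cvtColor(d['color'],cv2.COLOR_RGB2HSV); H,S,V=[h[...,i].astype(int) for i in range(3)]
    m=(((H>=60)&(H<=90)&(S>80))|((V>170)&(S<60))|((H>20)&(H<35)&(S>150))).astype(np.uint8)
    w=np.zeros_like(m); c=proj(d,[[*ctr,12]])[0]; cv2.circle(w,(int(c[0]),int(c[1])),68,1,-1)
    cs,_=cv2.findContours(m*w,cv2.RETR_EXTERNAL,cv2.CHAIN_APPROX_NONE); k=max(cs,key=cv2.contourArea)
    o=np.zeros_like(m); cv2.drawContours(o,[k],-1,1,-1); return o.astype(float)
E
python3 - <<'E'
from h import *
t=load('t0.png');s=load('s0.png')
for nm,ds in(('top',[t]),('side',[s]),('both',[t,s])):
    Ms=[cmask(d,(573,49)) for d in ds]
    f=lambda p:sum(np.abs(render(d,p,PLATE)-M).sum() for d,M in zip(ds,Ms))
    p0=[585,48,.08]; x=minimize(f,p0,method='Nelder-Mead',options=dict(initial_simplex=[p0,[593,48,.08],[585,56,.08],[585,48,.2]],xatol=.02,fatol=.02))
    print(nm,x.x.round(3),round(x.fun,1))
    p=x.x
if 1:
    for d,n,sl in((t,'o1',np.s_[140:270,170:260]),(s,'o2',np.s_[135:225,185:310])):
        im=cv2.resize(d['color'][:,:,::-1],None,fx=6,fy=6,interpolation=cv2.INTER_CUBIC).copy()
        def line(P,c,closed=True):
            q=(proj(d,T(p,np.array(P,float)))+.5)*6-.5; cv2.polylines(im,[np.round(q).astype(int)],closed,c,1)
        line([[-150,-75,12],[125,-75,12],[125,75,12],[-150,75,12]],(255,0,255))
        line([[-30,-22,31],[111,-22,31]],(0,0,255),False);line([[50,22,31],[111,22,31]],(0,0,255),False)
        line([[-97,60,12],[-45,30,12],[111,30,12],[111,-30,12],[-45,-30,12],[-97,-60,12]],(255,255,0),False)
        line([[-30,40,25],[30,13,25]],(255,0,0),False)
        a,b=sl; im=im[a.start*6:a.stop*6,b.start*6:b.stop*6]; cv2.imwrite(f'pics/{n}.png',im[:800] if im.shape[0]<600 else cv2.resize(im,None,fx=.75,fy=.75))
# side-only jaw B
x,fv,_=fit([s],(569,-289,0.),'blue'); print('Bside',x,fv)
for d,n,ctr in((t,'o3',(569,-289)),(s,'o4',(569,-289))):
    im=cv2.resize(d['color'][:,:,::-1],None,fx=6,fy=6,interpolation=cv2.INTER_CUBIC).copy()
    for b in JAW:
        q=(proj(d,T([569,-289.2,-.01],b))+.5)*6-.5
        for i in range(8):
            for k in (1,2,4):
                if i^k>i: cv2.line(im,tuple(np.round(q[i]).astype(int)),tuple(np.round(q[i^k]).astype(int)),(0,255,255),1)
    c=(proj(d,[[*ctr,30]])[0]*6).astype(int); cv2.imwrite(f'pics/{n}.png',im[c[1]-200:c[1]+200,c[0]-200:c[0]+200])
a=cv2.imread('pics/o3.png');b=cv2.imread('pics/o4.png');cv2.imwrite('pics/o34.png',np.hstack([a,b]))
E
```

```text
top [5.8795e+02 5.2069e+01 6.5000e-02] 164.5
side [5.90679e+02 5.43740e+01 6.40000e-02] 216.8
both [5.88423e+02 5.25750e+01 6.20000e-02] 447.1
Bside [ 5.71133413e+02 -2.87693675e+02  5.97371730e-03] 198.36862745098037
```

View pics/o1.png

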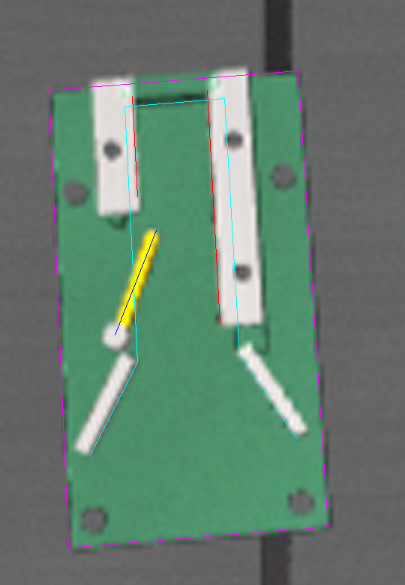

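View pics/o34.png

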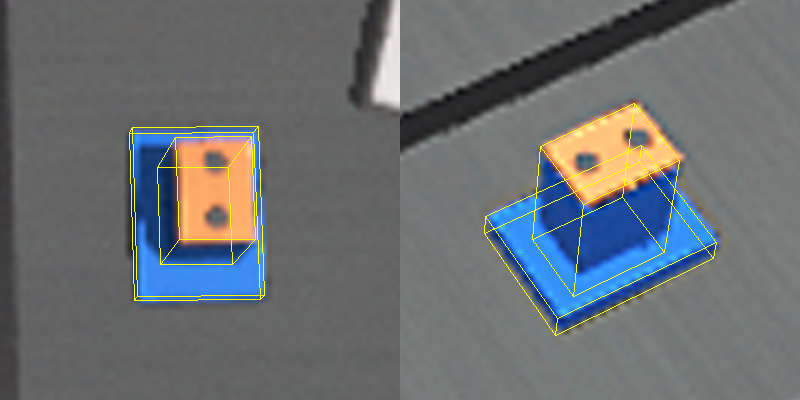

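Both fits overlay well. Carrier is at about (588, 52.3, yaw 0.064) and jaw B at about (569.5, −289, yaw −0.01). I'll turn the tool first so that its y axis lies along the jaw's y.

arm_command(
  commands=[
    [[0, 0, 0, -0.1], [0, 0, 0, -0.1], [0, 0, 0, -0.1], [0, 0, 0, -0.08]],
  ],
  fingers=1,
)

```text
t: 0.43
tcp_pos: [246.9, 600.9, 241.8]
ee_rot: [-0.007, -3.141, 0.001]
contact_force: [-0.3, 0.0, 0.5]
finger_gap: 85.5
```

```bash
cat >> h.py <<'E'
from scipy.spatial.transform import Rotation as Ro
def go(x,y,z,yawx=None):
    """tool-frame shift to world TCP target (mm), roll to bring tool x to world angle yawx"""
    o=r.get_obs(); R=Ro.from_rotvec(o['ee_rot']).as_matrix(); p=np.array(o['tcp_pos'])
    a=np.arctan2(R[1,0],R[0,0]); print('t',round(o['t'],2),'tcp',p.round(1),'toolx ang',round(a,4),'tilt z',R[:,2].round(3),'F',np.round(o['contact_force'],1),'gap',round(o['finger_gap'],1))
    print(' shift tool m',(R.T@(np.array([x,y,z])-p)/1000).round(4), 'roll',None if yawx is None else round(-((yawx-a+np.pi)%(2*np.pi)-np.pi),4))
E
python3 -c "
from h import *
go(569.5,-289,150,np.pi-.01)"
```

```text
t 0.43 tcp [246.9 600.9 241.8] toolx ang 3.1369 tilt z [-0.    -0.001 -1.   ] F [-0.3  0.   0.5] gap 85.5
 shift tool m [-0.3268 -0.8883  0.0925] roll 0.0053
```

arm_command(
  commands=[
    [[-0.0117, -0.0317, 0, 0], [-0.0117, -0.0317, 0, 0], [-0.0117, -0.0317, 0, 0], [-0.0117, -0.0317, 0, 0], [-0.0117, -0.0317, 0, 0], [-0.0117, -0.0317, 0, 0], [-0.0117, -0.0317, 0, 0], [-0.0117, -0.0317, 0, 0]],
  ],
)

```text
t: 1.1
tcp_pos: [338.3, 344.9, 242.1]
ee_rot: [-0.015, -3.141, 0.001]
contact_force: [0.5, -0.6, -0.3]
finger_gap: 85.3
```

arm_command(
  commands=[
    [[-0.0117, -0.0317, 0, 0], [-0.0117, -0.0317, 0, 0], [-0.0117, -0.0317, 0, 0], [-0.0117, -0.0317, 0, 0], [-0.0117, -0.0317, 0, 0], [-0.0117, -0.0317, 0, 0], [-0.0117, -0.0317, 0, 0], [-0.0117, -0.0317, 0, 0]],
  ],
)

```text
t: 1.77
tcp_pos: [429.3, 90.5, 242.3]
ee_rot: [-0.015, -3.141, -0.0]
contact_force: [1.0, 0.0, 0.0]
finger_gap: 85.6
```

arm_command(
  commands=[
    [[-0.0117, -0.0317, 0, 0], [-0.0117, -0.0317, 0, 0], [-0.0117, -0.0317, 0, 0], [-0.0117, -0.0317, 0, 0], [-0.0117, -0.0317, 0, 0], [-0.0117, -0.0317, 0, 0], [-0.0117, -0.0317, 0, 0], [-0.0117, -0.0317, 0, 0]],
  ],
)

```text
t: 2.43
tcp_pos: [520.4, -163.8, 242.0]
ee_rot: [-0.015, -3.141, -0.0]
contact_force: [0.9, 0.0, 0.6]
finger_gap: 85.6
```

```bash
python3 -c "
from h import *
go(569.5,-289,150,np.pi-.01);print(r.get_obs()['joint_positions'])"
```

```text
t 2.43 tcp [ 520.4 -163.8  242. ] toolx ang 3.132 tilt z [-0.  0. -1.] F [0.9 0.  0.6] gap 85.6
 shift tool m [-0.0503 -0.1248  0.092 ] roll 0.0004
[-0.01848598  0.36681436  0.30508932  1.83211799 -0.13169862  0.96280231
  1.90418805]
```

arm_command(
  commands=[
    [[-0.0126, -0.0312, 0.008, 0], [-0.0126, -0.0312, 0.008, 0], [-0.0126, -0.0312, 0.008, 0], [-0.0125, -0.0312, 0.008, 0], [0, 0, 0.03, 0], [0, 0, 0.03, 0], [0, 0, 0, 0], [0, 0, 0, 0]],
  ],
)

```text
t: 3.1
tcp_pos: [568.2, -286.7, 148.9]
ee_rot: [-0.015, -3.138, -0.003]
contact_force: [-0.2, 0.2, 0.6]
finger_gap: 85.6
```

```bash
python3 -c "
from h import *
cap('top','t1.png');cap('side','s1.png')
go(569.5,-289,41,np.pi-.01);print(r.get_obs()['joint_positions'].round(2) if hasattr(r.get_obs()['joint_positions'],'round') else r.get_obs()['joint_positions'])
a=load('t1.png')['color'][130:290,280:420];b=load('s1.png')['color'][150:310,240:380]
cv2.imwrite('pics/c4.png',cv2.resize(np.hstack([a,b])[:,:,::-1],None,fx=2.8,fy=2.8,interpolation=cv2.INTER_CUBIC))
"
```

```text
t 3.2 tcp [ 570.3 -287.6  151.9] toolx ang 3.1323 tilt z [ 0.002 -0.001 -1.   ] F [-0.1  0.2  0.3] gap 85.3
 shift tool m [ 0.001  -0.0013  0.1109] roll 0.0007
[ 0.19  0.63  0.29  1.66 -0.22  0.88  2.14]
```

View pics/c4.png

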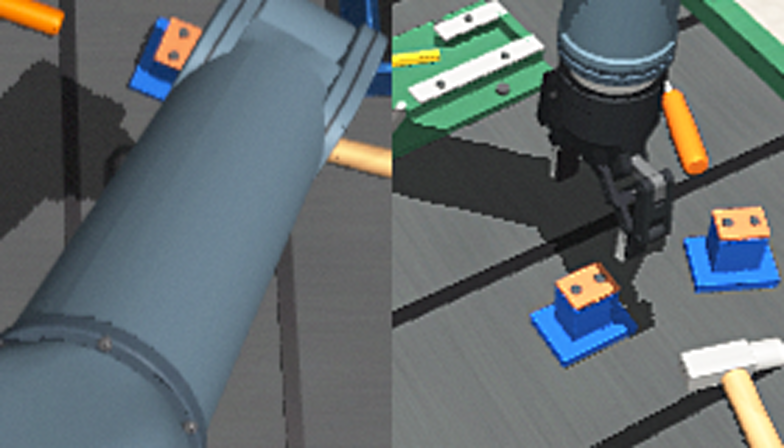

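The side crop shows the open gripper above jaw B, with one finger on each side of its block (block at crop pixel (590,290)). Now I'll go down.

arm_command(
  commands=[
    [[0, -0.001, 0.025, 0], [0, 0, 0.025, 0], [0, 0, 0.025, 0], [0, 0, 0.02, 0], [0, 0, 0.015, 0], [0, 0, 0, 0], [0, 0, 0, 0]],
  ],
)

```text
t: 3.78
tcp_pos: [570.1, -288.7, 41.3]
ee_rot: [0.015, 3.141, -0.001]
contact_force: [0.7, -1.1, 0.2]
finger_gap: 85.3
```

```bash
python3 -c "
from h import *
cap('side','s2.png')
go(569.5,-289,41,np.pi-.01)
b=load('s2.png')['color'][170:310,260:380]
cv2.imwrite('pics/c5.png',cv2.resize(b[:,:,::-1],None,fx=4,fy=4,interpolation=cv2.INTER_CUBIC))
"
```

```text
t 3.83 tcp [ 570.6 -289.1   42. ] toolx ang 3.132 tilt z [ 0.002 -0.001 -1.   ] F [0.5 0.3 0.2] gap 85.6
 shift tool m [0.0011 0.0001 0.001 ] roll 0.0005
```

View pics/c5.png

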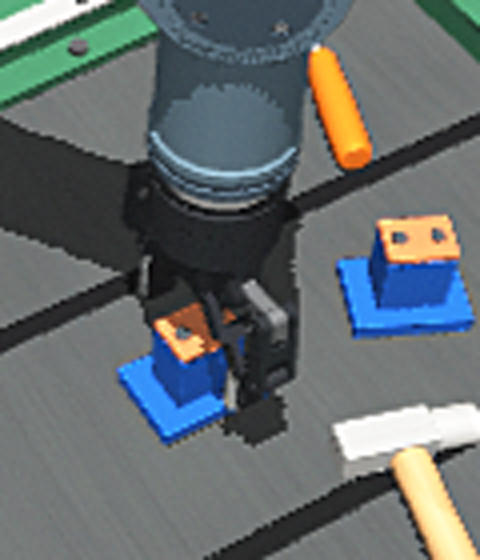

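The fingers stand on both sides of the block, with the finger at crop pixel (235,380) next to it. I'll close the gripper.

arm_command(
  commands=[
    [[0, 0, 0, 0], [0, 0, 0, 0], [0, 0, 0, 0], [0, 0, 0, 0], [0, 0, 0, 0], [0, 0, 0, 0], [0, 0, 0, 0], [0, 0, 0, 0]],
  ],
  fingers=0,
)

```text
t: 4.5
tcp_pos: [569.8, -288.9, 41.0]
ee_rot: [0.016, 3.141, -0.0]
contact_force: [-0.7, -0.6, 5.3]
finger_gap: 31.3
```

arm_command(
  commands=[
    [[0, 0, 0, 0], [0, 0, -0.01, 0], [0, 0, -0.02, 0], [0, 0, -0.03, 0], [0, 0, -0.03, 0], [0, 0, -0.02, 0], [0, 0, 0, 0], [0, 0, 0, 0]],
  ],
)

```text
t: 5.17
tcp_pos: [569.4, -288.3, 150.4]
ee_rot: [0.015, 3.141, -0.0]
contact_force: [-0.1, -0.5, -6.5]
finger_gap: 31.5
```

```bash
python3 -c "
from h import *
cap('side','s3.png')
c=np.array([588.2,52.3]);a=.064;m=c+-100*np.array([np.cos(a),np.sin(a)]);print(m)
go(m[0],m[1],150,np.pi+a)
cv2.imwrite('pics/c6.png',cv2.resize(load('s3.png')['color'][150:310,240:380][:,:,::-1],None,fx=3.5,fy=3.5,interpolation=cv2.INTER_CUBIC))
"
```

```text
[488.4047301   45.90436817]
t 5.22 tcp [ 568.3 -287.7  148.8] toolx ang 3.1321 tilt z [-0.002  0.001 -1.   ] F [-0.6  0.7 -7. ] gap 31.1
 shift tool m [ 0.0831  0.3328 -0.0006] roll -0.0735
```

View pics/c6.png

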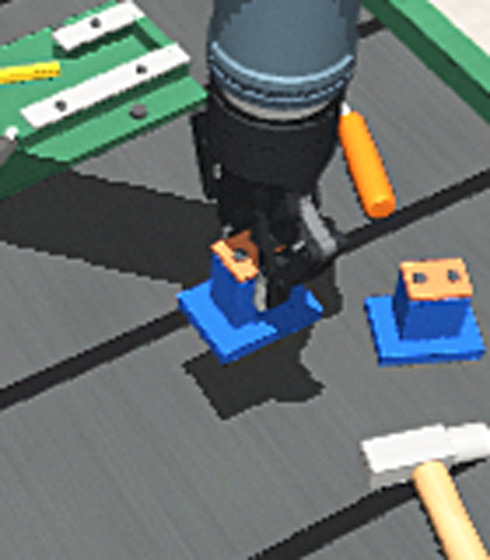

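The jaw is lifted level, with its foot at crop pixel (250,320) and its shadow clear below. The gap is 31 mm and the weight about 6.5 N. I'll carry it to the mouth.

arm_command(
  commands=[
    [[0.004, 0.016, 0, 0], [0.0075, 0.03, 0, 0], [0.0075, 0.03, 0, 0], [0.0075, 0.03, 0, 0], [0.0075, 0.03, 0, 0], [0.0075, 0.03, 0, 0], [0.0075, 0.03, 0, 0], [0.0075, 0.03, 0, 0]],
  ],
)

```text
t: 5.88
tcp_pos: [512.7, -60.5, 148.1]
ee_rot: [-0.015, -3.137, 0.0]
contact_force: [-0.5, 0.5, -5.6]
finger_gap: 31.2
```

arm_command(
  commands=[
    [[0.0075, 0.03, 0, 0], [0.0075, 0.03, 0, 0], [0.0075, 0.03, 0, 0], [0.004, 0.016, 0, 0], [0, 0, 0, -0.037], [0, 0, 0, -0.037], [0, 0, 0, 0], [0, 0, 0, 0]],
  ],
)

```text
t: 6.55
tcp_pos: [488.4, 43.9, 148.9]
ee_rot: [0.099, -3.137, 0.001]
contact_force: [-0.6, -0.2, -5.9]
finger_gap: 31.3
```

```bash
python3 -c "
from h import *
cap('side','s4.png');cap('top','t4.png')
go(488.4,45.9,54,np.pi+.064)
a=load('t4.png')['color'][140:300,140:280];b=load('s4.png')['color'][90:250,150:290]
cv2.imwrite('pics/c7.png',cv2.resize(np.hstack([a,b])[:,:,::-1],None,fx=2.8,fy=2.8,interpolation=cv2.INTER_CUBIC))
"
```

```text
t 6.65 tcp [489.   43.8 149.4] toolx ang -3.079 tilt z [-0.002 -0.001 -1.   ] F [-0.1 -0.1 -5.6] gap 31.3
 shift tool m [0.0003 0.0022 0.0954] roll -0.0014
```

View pics/c7.png

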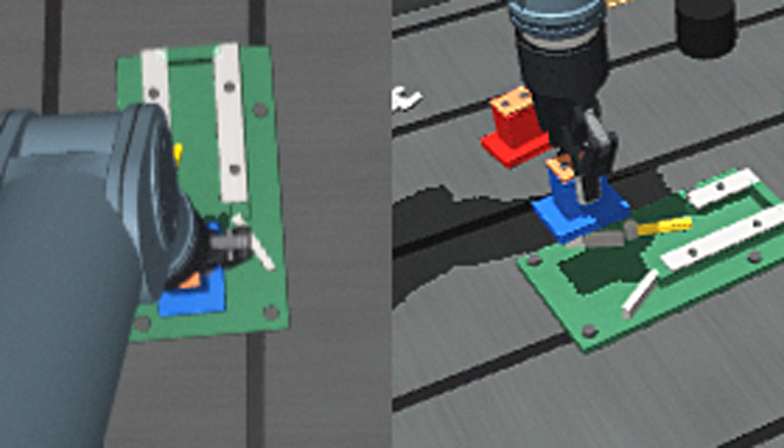

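The jaw hangs above the mouth and clears the red jaw, which is at (515,130) in the side crop. I'll lower it to a few mm above the plate.

arm_command(
  commands=[
    [[0, 0.002, 0.02, 0], [0, 0, 0.025, 0], [0, 0, 0.025, 0], [0, 0, 0.015, 0], [0, 0, 0.006, 0], [0, 0, 0, 0], [0, 0, 0, 0]],
  ],
)

```text
t: 7.23
tcp_pos: [489.9, 46.0, 59.6]
ee_rot: [-0.1, 3.14, -0.0]
contact_force: [0.3, 0.1, -5.8]
finger_gap: 31.4
```

```bash
python3 -c "
from h import *
cap('side','s5.png')
go(488.4,45.9,53,np.pi+.064)
b=load('s5.png')['color'][120:230,180:310]
cv2.imwrite('pics/c8.png',cv2.resize(b[:,:,::-1],None,fx=5,fy=5,interpolation=cv2.INTER_CUBIC))
"
```

```text
t 7.28 tcp [490.4  46.1  60.1] toolx ang -3.078 tilt z [ 0.002  0.    -1.   ] F [ 0.5  0.6 -5.3] gap 31.2
 shift tool m [ 0.002  -0.0001  0.0071] roll -0.0004
```

View pics/c8.png

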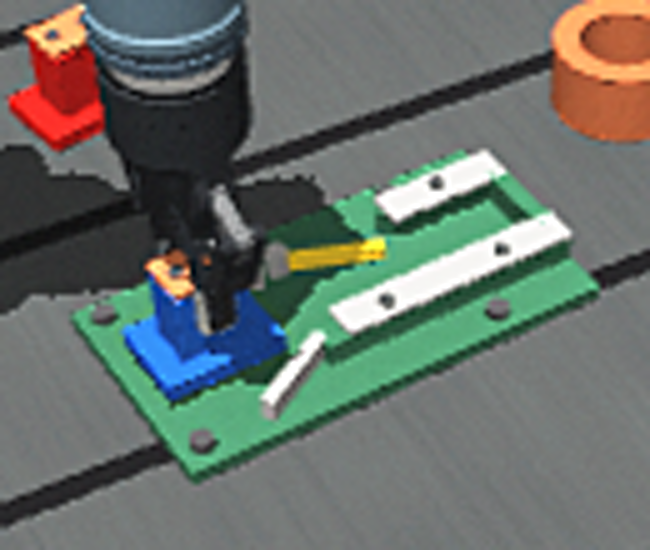

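The jaw hangs just above the mouth between the flares, square to the channel. I'll lower it in small steps until it touches.

arm_command(
  commands=[
    [[0, 0, 0.003, 0], [0, 0, 0.003, 0], [0, 0, 0, 0], [0, 0, 0, 0]],
  ],
)

```text
t: 7.62
tcp_pos: [489.6, 46.3, 53.5]
ee_rot: [-0.101, 3.14, 0.0]
contact_force: [0.2, 0.0, -6.2]
finger_gap: 31.4
```

arm_command(
  commands=[
    [[0, 0, 0.0008, 0], [0, 0, 0, 0], [0, 0, 0, 0]],
  ],
)

```text
t: 7.87
tcp_pos: [489.7, 46.2, 52.9]
ee_rot: [-0.101, 3.14, 0.0]
contact_force: [-3.0, 0.5, 2.0]
finger_gap: 31.3
```

Touchdown: the force went from −6 to +2 N. I'll slide in slowly and watch the forces.

arm_command(
  commands=[
    [[-0.005, 0, 0, 0], [-0.005, 0, 0, 0], [-0.005, 0, 0, 0], [-0.005, 0, 0, 0], [-0.003, 0, 0, 0], [0, 0, 0, 0]],
  ],
)

```text
t: 8.37
tcp_pos: [512.7, 47.6, 52.9]
ee_rot: [0.101, -3.14, -0.0]
contact_force: [-3.6, -1.1, 6.6]
finger_gap: 31.0
```

arm_command(
  commands=[
    [[-0.005, 0, 0, 0], [-0.005, 0, 0, 0], [-0.004, 0, 0, 0], [0, 0, 0, 0]],
  ],
)

```text
t: 8.7
tcp_pos: [526.9, 48.6, 53.0]
ee_rot: [-0.101, 3.139, 0.0]
contact_force: [-5.2, -2.1, 8.4]
finger_gap: 31.1
```

```bash
cat >> h.py <<'E'
def car(c=(588.2,52.3),a=.064):
    o=r.get_obs(); d=np.array(o['tcp_pos'])[:2]-c; f=np.array(o['contact_force'])
    R=np.array([[np.cos(a),np.sin(a)],[-np.sin(a),np.cos(a)]]); print('carrier xy',(R@d).round(1),'F',(R@f[:2]).round(1),f[2].round(1),'M',np.round(o['ft_torque'],2))
E
python3 -c "
from h import *
car();cap('side','s6.png');cap('top','t6.png')
car();go(0,0,0,np.pi+.064)
a=load('t6.png')['color'][140:270,160:270];b=load('s6.png')['color'][110:240,180:310]
cv2.imwrite('pics/c9.png',cv2.resize(np.hstack([a,b])[:,:,::-1],None,fx=3.3,fy=3.3,interpolation=cv2.INTER_CUBIC))
"
```

```text
carrier xy [-61.4   0.2] F [-5.3 -1.7] 8.4 M [-0.21  1.24  0.16]
carrier xy [-61.4   0.2] F [-3.8 -1.1] 7.7 M [0.11 0.68 0.01]
t 8.8 tcp [526.9  48.6  53. ] toolx ang -3.0774 tilt z [ 0.001  0.    -1.   ] F [-3.8 -1.3  7.7] gap 31.1
 shift tool m [ 0.529  -0.0147  0.0526] roll 0.0002
```

View pics/c9.png

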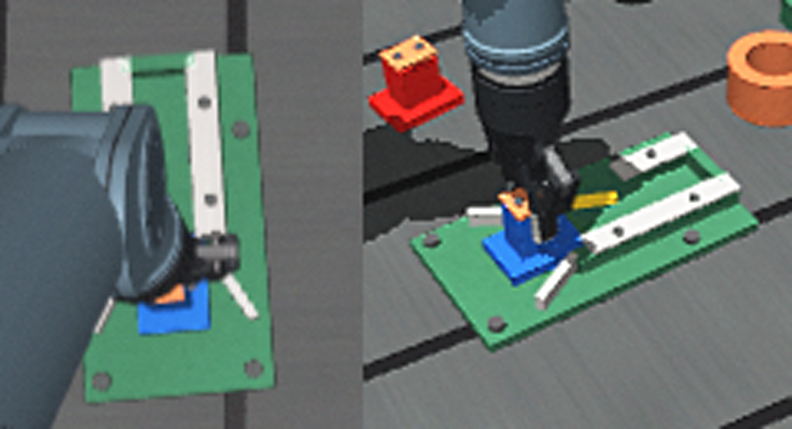

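The jaw is at about x −61, with its foot between the flares and entering the channel. Lateral force is low and downforce is about 8 N, so I'll ease it up slightly and continue.

arm_command(
  commands=[
    [[-0.004, 0, -0.0005, 0], [-0.005, 0, 0, 0], [-0.005, 0, 0, 0], [-0.004, 0, 0, 0], [0, 0, 0, 0]],
  ],
)

```text
t: 9.22
tcp_pos: [544.4, 49.5, 53.0]
ee_rot: [0.101, -3.139, 0.0]
contact_force: [-4.2, -2.2, 4.9]
finger_gap: 31.4
```

```bash
python3 -c "
from h import *
car()"
```

```text
carrier xy [-43.9   0. ] F [-4.4 -1.9] 4.9 M [-0.04  0.64  0.04]
```

arm_command(
  commands=[
    [[-0.005, 0, 0, 0], [-0.005, 0, 0, 0], [-0.005, 0, 0, 0], [-0.005, 0, 0, 0], [0, 0, 0, 0]],
  ],
)

```text
t: 9.63
tcp_pos: [564.0, 49.9, 53.1]
ee_rot: [0.1, -3.138, 0.002]
contact_force: [-5.4, -3.2, 7.2]
finger_gap: 31.2
```

arm_command(
  commands=[
    [[-0.005, 0, 0, 0], [-0.005, 0, 0, 0], [-0.005, 0, 0, 0], [-0.005, 0, 0, 0], [0, 0, 0, 0]],
  ],
)

```text
t: 10.05
tcp_pos: [584.3, 51.2, 53.0]
ee_rot: [0.1, -3.139, 0.002]
contact_force: [-4.6, -3.6, 5.9]
finger_gap: 31.4
```

```bash
python3 -c "
from h import *
car();cap('side','s7.png');cap('top','t7.png')
car()
a=load('t7.png')['color'][140:270,160:270];b=load('s7.png')['color'][110:240,180:310]
cv2.imwrite('pics/c10.png',cv2.resize(np.hstack([a,b])[:,:,::-1],None,fx=3.3,fy=3.3,interpolation=cv2.INTER_CUBIC))
"
```

```text
carrier xy [-4.  -0.9] F [-4.8 -3.3] 5.9 M [-0.43  0.88  0.04]
carrier xy [-3.9 -0.9] F [-3.9 -3. ] 4.3 M [-0.52  0.69  0.03]
```

View pics/c10.png

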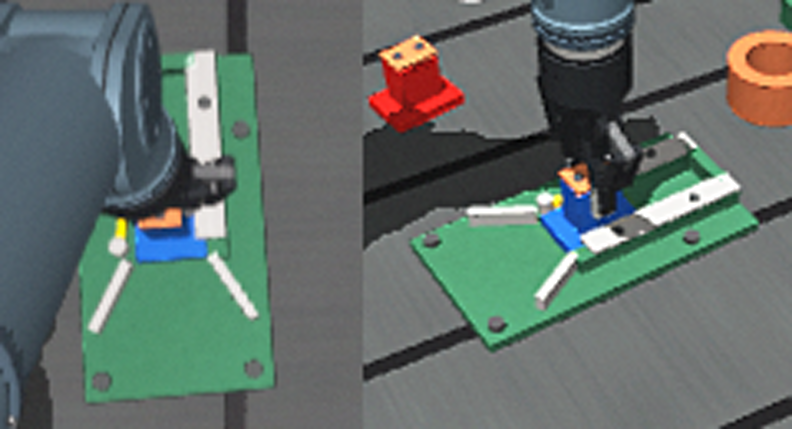

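The foot is under the lips and against the catch, seen in yellow at (121,228), which it is swinging out. Forces are small, so I'll continue.

arm_command(
  commands=[
    [[-0.005, 0, 0, 0], [-0.005, 0, 0, 0], [-0.005, 0, 0, 0], [-0.005, 0, 0, 0], [0, 0, 0, 0]],
  ],
)

```text
t: 10.57
tcp_pos: [604.6, 52.6, 53.0]
ee_rot: [-0.1, 3.14, -0.002]
contact_force: [-3.2, -2.5, 5.7]
finger_gap: 31.5
```

arm_command(
  commands=[
    [[-0.005, 0, 0, 0], [-0.005, 0, 0, 0], [-0.005, 0, 0, 0], [-0.005, 0, 0, 0], [0, 0, 0, 0]],
  ],
)

```text
t: 10.98
tcp_pos: [624.6, 54.1, 53.1]
ee_rot: [-0.1, 3.14, -0.001]
contact_force: [-2.6, -3.0, 4.6]
finger_gap: 31.0
```

arm_command(
  commands=[
    [[-0.005, 0, 0, 0], [-0.005, 0, 0, 0], [-0.005, 0, 0, 0], [-0.005, 0, 0, 0], [0, 0, 0, 0]],
  ],
)

```text
t: 11.4
tcp_pos: [644.6, 55.6, 53.1]
ee_rot: [-0.101, 3.14, -0.001]
contact_force: [-2.7, -2.4, 5.0]
finger_gap: 31.3
```

```bash
python3 -c "
from h import *
car()"
```

```text
carrier xy [56.5 -0.4] F [-2.9 -2.2] 5.0 M [-0.39  0.57  0.14]
```

Estimated x is 56.5, so about 16 mm remain. I'll go in smaller steps until the stop shows in the force.

arm_command(
  commands=[
    [[-0.005, 0, 0, 0], [-0.004, 0, 0, 0], [-0.003, 0, 0, 0], [0, 0, 0, 0]],
  ],
)

```text
t: 11.73
tcp_pos: [655.9, 56.4, 53.1]
ee_rot: [0.101, -3.139, 0.001]
contact_force: [-5.0, -3.2, 6.1]
finger_gap: 31.8
```

arm_command(
  commands=[
    [[-0.002, 0, 0, 0], [0, 0, 0, 0]],
  ],
)

```text
t: 11.9
tcp_pos: [657.4, 56.5, 53.1]
ee_rot: [0.101, -3.138, 0.001]
contact_force: [-6.3, -4.0, 7.4]
finger_gap: 31.1
```

arm_command(
  commands=[
    [[-0.0015, 0, 0, 0], [0, 0, 0, 0]],
  ],
)

```text
t: 12.07
tcp_pos: [658.8, 56.6, 53.1]
ee_rot: [0.101, -3.138, 0.001]
contact_force: [-6.9, -2.8, 6.7]
finger_gap: 31.4
```

```bash
python3 -c "
from h import *
car()"
```

```text
carrier xy [70.7 -0.2] F [-7.1 -2.3] 6.7 M [-0.47  1.33  0.17]
```

arm_command(
  commands=[
    [[-0.0015, 0, 0, 0], [0, 0, 0, 0]],
  ],
)

```text
t: 12.23
tcp_pos: [660.3, 56.7, 53.1]
ee_rot: [0.101, -3.138, 0.001]
contact_force: [-6.2, -3.4, 7.9]
finger_gap: 31.1
```

arm_command(
  commands=[
    [[-0.0015, 0, 0, 0], [0, 0, 0, 0]],
  ],
)

```text
t: 12.4
tcp_pos: [662.1, 57.1, 53.1]
ee_rot: [0.1, -3.139, 0.0]
contact_force: [-6.2, -1.9, 6.3]
finger_gap: 31.2
```

```bash
python3 -c "
from h import *
car();cap('side','s8.png');cap('top','t8.png')
car()
a=load('t8.png')['color'][140:270,160:270];b=load('s8.png')['color'][110:240,180:310]
cv2.imwrite('pics/c11.png',cv2.resize(np.hstack([a,b])[:,:,::-1],None,fx=3.3,fy=3.3,interpolation=cv2.INTER_CUBIC))
"
```

```text
carrier xy [74.   0.1] F [-6.3 -1.5] 6.3 M [-0.38  1.02 -0.01]
carrier xy [74.   0.1] F [-5.5 -1.7] 5.8 M [-0.32  1.02 -0.03]
```

View pics/c11.png

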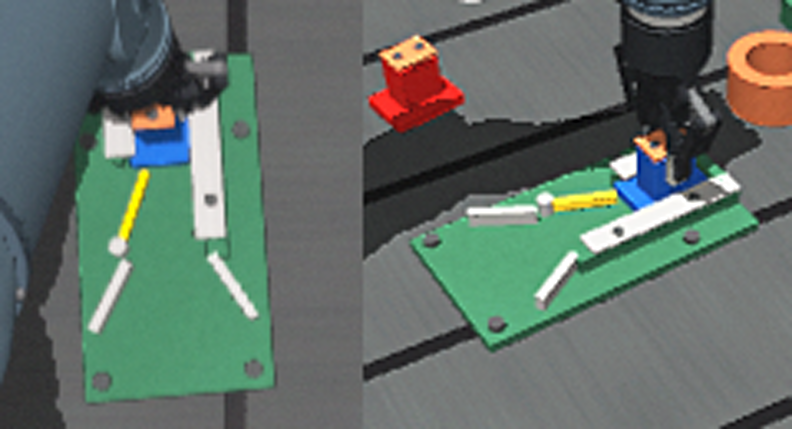

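The catch (yellow, tip at (146,172)) has sprung back to its rest angle just behind the foot. I'll push gently on to the stop.

arm_command(
  commands=[
    [[-0.0015, 0, 0, 0], [0, 0, 0, 0]],
  ],
)

```text
t: 12.67
tcp_pos: [662.2, 57.2, 53.1]
ee_rot: [0.1, -3.136, -0.0]
contact_force: [-10.1, -2.0, 11.1]
finger_gap: 31.1
```

arm_command(
  commands=[
    [[-0.001, 0, 0, 0], [0, 0, 0, 0]],
  ],
)

```text
t: 12.83
tcp_pos: [662.3, 57.2, 53.2]
ee_rot: [0.1, -3.134, -0.0]
contact_force: [-13.7, -2.1, 15.1]
finger_gap: 31.4
```

The TCP no longer advances and the force is rising, so the jaw is at the stop. I'll take back the excess push, release, and retract straight up.

arm_command(
  commands=[
    [[0.0022, 0, 0, 0], [0, 0, 0, 0]],
  ],
)

```text
t: 13.0
tcp_pos: [662.0, 57.2, 53.1]
ee_rot: [0.1, -3.139, 0.0]
contact_force: [-7.1, -1.9, 6.7]
finger_gap: 31.7
```

arm_command(
  commands=[
    [[0, 0, 0, 0], [0, 0, 0, 0], [0, 0, 0, 0], [0, 0, 0, 0], [0, 0, 0, 0], [0, 0, 0, 0], [0, 0, 0, 0], [0, 0, 0, 0]],
  ],
  fingers=1,
)

```text
t: 13.67
tcp_pos: [663.1, 57.4, 53.0]
ee_rot: [-0.101, 3.14, -0.0]
contact_force: [0.0, -0.1, 0.4]
finger_gap: 85.4
```

arm_command(
  commands=[
    [[0, 0, -0.005, 0], [0, 0, -0.01, 0], [0, 0, -0.02, 0], [0, 0, -0.03, 0], [0, 0, -0.03, 0], [0, 0, -0.03, 0], [0, 0, -0.02, 0], [0, 0, 0, 0]],
  ],
)

```text
t: 14.33
tcp_pos: [666.3, 57.4, 204.6]
ee_rot: [-0.1, 3.13, 0.002]
contact_force: [0.6, -0.0, -0.2]
finger_gap: 85.4
```

arm_command(
  commands=[
    [[0.03, 0, 0, 0], [0.03, 0, 0, 0], [0.03, 0, 0, 0], [0.03, 0, 0, 0], [0.03, 0, 0, 0], [0.03, 0, 0, 0], [0, 0, 0, 0], [0, 0, 0, 0]],
  ],
)

```text
t: 15.0
tcp_pos: [482.2, 45.8, 198.5]
ee_rot: [-0.101, 3.14, 0.001]
contact_force: [0.6, -0.0, -0.2]
finger_gap: 85.2
```

```bash
python3 -c "
from h import *
s=cap('side','s9.png');t=cap('top','t9.png')
go(0,0,0)
x,fv,_=fit([s],(660,57,.064),'blue',12);print('blue side',x,fv)
x,fv,_=fit([s],(518,305.5,.19),'red');print('red side now',x,fv)
x,fv,_=fit([load('s0.png')],(518,305.5,.19),'red');print('red side start',x,fv)
a=t['color'][130:270,160:270];b=s['color'][100:240,180:310]
cv2.imwrite('pics/c12.png',cv2.resize(np.hstack([a,b])[:,:,::-1],None,fx=3.3,fy=3.3,interpolation=cv2.INTER_CUBIC))
"
```

```text
t 15.1 tcp [484.6  46.  198.7] toolx ang -3.0773 tilt z [ 0.002  0.    -1.   ] F [0.2 0.4 0.3] gap 85.6
 shift tool m [ 0.4869 -0.0149  0.1976] roll None
blue side [668.79726927  74.3770883    0.67899477] 286.69803921568626
red side now [5.19609871e+02 3.07465879e+02 1.65430742e-01] 104.29411764705883
red side start [5.20414681e+02 3.07834785e+02 1.79490369e-01] 87.61960784313726
```

View pics/c12.png

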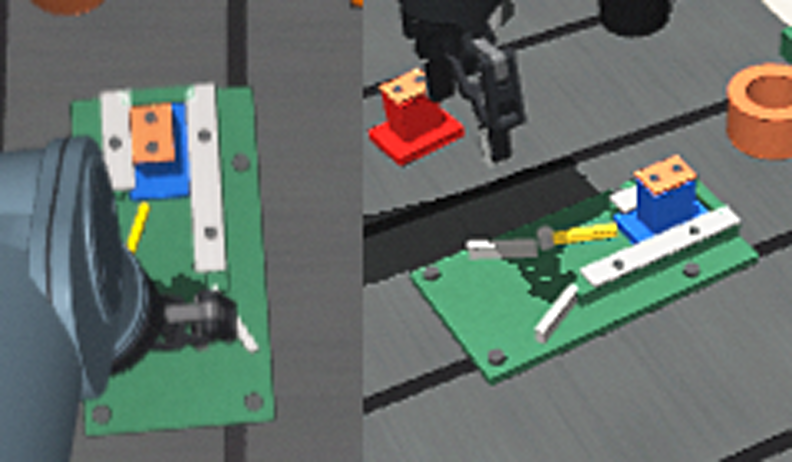

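The jaw is home and upright, the catch sits behind it, and the red jaw hasn't moved. The silhouette fit for blue isn't valid because the lips hide its foot, so I'll check with the copper top instead.

```bash
python3 - <<'E'
from h import *
a=.064;c=np.array([588.2,52.3]);R=np.array([[np.cos(a),np.sin(a)],[-np.sin(a),np.cos(a)]])
for n in('t9.png','s9.png'):
    d=load(n);h=cv2.cvtColor(d['color'],cv2.COLOR_RGB2HSV);m=((h[...,0]>=5)&(h[...,0]<=17)&(h[...,1]>70)&(h[...,2]>150)).astype(np.uint8)
    w=np.zeros_like(m);q=proj(d,[[661,57,76]])[0];cv2.circle(w,(int(q[0]),int(q[1])),16,1,-1)
    cs,_=cv2.findContours(m*w,cv2.RETR_EXTERNAL,cv2.CHAIN_APPROX_NONE);k=max(cs,key=cv2.contourArea)
    P=np.array([back(d,p[0],76)[:2] for p in k],np.float32);rc=cv2.minAreaRect(P)
    print(n,'carrier xy',(R@(np.array(rc[0])-c)).round(1),'size',np.round(rc[1],1),'ang',round(rc[2],1),'carrier ang',round(np.degrees(a),1))
r.finish_job()
E
```

```text
t9.png carrier xy [72.  -0.6] size [45.3 31.3] ang 4.5 carrier ang 3.7
s9.png carrier xy [74.8  0.9] size [44.4 35.7] ang 4.0 carrier ang 3.7
the job is handed in; nothing more can be done
```

The blue jaw is in the carrier against the end stop, with the yellow catch sprung back behind it, and I've handed the job in. I took the blue jaw nearest the base (639 mm; the other two were at 714 and 784 mm), set it down in the flared mouth and slid it in. The push stayed under about 7 N until the stop, where it rose to about 14 N.

**Jaw position:** the copper top puts its centre at carrier x 72.0, y −0.6 mm from the top camera and x 74.8, y 0.9 mm from the side camera. It is square to the carrier within about 1°.

**Catch:** during the slide the pictures showed it pushed aside. At the end it looked back at its rest angle behind the foot, but I didn't measure the angle.

**Red jaw:** side-view fits before and after agree within about 1 mm.

**Robot:** it was clear of everything, with about zero force, at hand-in, about 15 s into the 48 s limit.

**Failed check:** the final silhouette fit of the blue jaw gave a false pose because the lips hide its foot. I ignored it and used the copper-top measurement instead.

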